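# Charge stirring bars into a wash jar through a spring-shut port

## Task

Load all four white stirring bars from the steel chute into the wash jar: take the chute by its black handle, lay its cross pin in the two open rests of the jar's blue collar, push the sprung collar gently down by more than half its travel with the chute (about 9 N) so that the shutter inside opens, and tip the chute's nose down, still pushing, until the bars have slid through. How high the collar stands is not known beforehand and must be felt; never push on the jar with more than 20 N, do not touch it with the gripper, and leave the things around where they are. Then put the chute back down flat on the bare worktop beside the jar and let it go.

Things in the scene. Friction and masses are not known exactly. Their poses are not given: they have to be found in the camera images.
- chute_handle (a point): Centre of the loose steel chute's handle: upright black block 40 mm long (x), 16 wide (y), 40 high, bridging the trough; this point is 49 mm above the chute's flat underside, which stands on the worktop. Chute axes: z up, x along the trough, OPEN NOSE towards -x (tip 52 mm from here), closed end at +85 mm. Trough 21 mm wide, 20 high outside, 16 wide inside. 180 g, give or take.
- chute_pin (a point): Middle of the chute's cross pin (6 mm thick, along chute's y, ends at y = +-30 mm; stubs stick out 19.5 mm from either side of the trough). It lies 30 mm towards the nose from the handle's centre and 39 mm below it, 22 mm behind the nose tip, 10 mm above the underside. The chute is tipped about this pin, nose down, by 25 to 40 degrees; the bars then slide out. Axes as the chute's.
- bar1_centre (a point): White smooth stirring bar number 1 (12 mm thick, 18 mm long, round ends, 10 g, slippery: slides on the steel from about 17 degrees of slope). This point is its centre. It starts lying lengthwise in the chute's trough, between the handle and the closed end; the four lie one behind the other.
- bar2_centre (a point): White smooth stirring bar number 2 (12 mm thick, 18 mm long, round ends, 10 g, slippery: slides on the steel from about 17 degrees of slope). This point is its centre. It starts lying lengthwise in the chute's trough, between the handle and the closed end; the four lie one behind the other.
- bar3_centre (a point): White smooth stirring bar number 3 (12 mm thick, 18 mm long, round ends, 10 g, slippery: slides on the steel from about 17 degrees of slope). This point is its centre. It starts lying lengthwise in the chute's trough, between the handle and the closed end; the four lie one behind the other.
- bar4_centre (a point): White smooth stirring bar number 4 (12 mm thick, 18 mm long, round ends, 10 g, slippery: slides on the steel from about 17 degrees of slope). This point is its centre. It starts lying lengthwise in the chute's trough, between the handle and the closed end; the four lie one behind the other.
- jar: Wash jar, fixed on the worktop: clear, 110 mm diameter, white lid (top at 84 mm), on it a grey neck (76 mm diameter) and on that a blue collar (flange 80 mm diameter, round opening 44 mm, narrowing to 34 mm inside). Origin: centre of its underside; z up. The chute goes across the collar with its x axis along the jar's x axis, nose towards -x. At 5 to 17 mm above the underside the bars lie on the jar's floor.
- rest_foot (a point): Point on the lid's top (84 mm up) straight below the seated pin's middle, at jar x = +15 mm. The collar's two aluminium rests, open upward, stand at y = +-20 mm of it (each 8 mm wide, flat floor 18 mm long in x, then sides flaring at 45 degrees to 35 mm, 32 mm free between them). The neck's height is unreported: with the collar up, the axis of a pin seated in the rests is anywhere from 41 to 71 mm above this point. Axes as the jar's.
- mouth_foot (a point): Point on the jar's axis, 84 mm up. Collar rim: 13 mm below a seated pin's axis; rest tops: 19 mm above the rim. The collar sinks 11 mm on a spring (starts at about 3.5 N of downward push, 0.7 N more per mm, about 11 N right down, then a hard stop: best held at 8.5 to 10 N); the shutter inside is drawn open by it and bars pass once it is down over 7 mm. Let go, it rises and it shuts. The neck does not give.
- petri: Shut clear petri dish, 61 mm diameter, 15 mm high, loose on the worktop; origin at the centre of its underside. To be left alone.
- dropper: Small dropper bottle with a green cap, 27 mm diameter, 86 mm high, loose; origin at the centre of its underside. To be left alone.
- bottle_100: Small reagent bottle with a red cap, 56 mm diameter, 109 mm high, loose; origin at the centre of its underside. To be left alone.
There are look-alikes about, which are no part of the job. Leave any orange or pink look-alike of the part that bears chute_handle alone.

How it is judged:
On the way, in this order (a step that is already met when the one before it is completed fails the run):
1. the chute, lifted off the worktop, pushes down on the jar's collar with more than 4 N (contact force between chute and jar above 4 N and height (world z) of chute_handle above 0.12 m and horizontal distance between chute_handle and jar below 0.09 m), for 0.3 s.
2. all four bars are down inside the jar (z of bar1_centre in the frame of jar between 0 and 0.04 m and horizontal distance between each of bar1_centre, bar2_centre, bar3_centre, bar4_centre and jar below 0.052 m and z of bar2_centre in the frame of jar between 0 and 0.04 m and z of bar3_centre in the frame of jar between 0 and 0.04 m and z of bar4_centre in the frame of jar between 0 and 0.04 m), for 0.2 s.
At the end, for the whole second after the job is handed in: All four bars lie inside the jar (centres below 40 mm above its underside and within 52 mm of its axis), and the chute stands released, still and flat (within 6 degrees) with its underside on the worktop (within 7 mm), not touching the jar (all of step 2 and height (world z) of chute_handle between 0.04 and 0.056 m and angle between chute_handle's own z axis and vertical below 0.1 rad and contact force between chute and jar below 0.1 N and linear speed of chute below 0.02 m/s).
It fails at once if the chute pushes on the jar with more than 20 N (contact force between chute and jar above 20 N).
It fails at once if the gripper or arm touches the jar with more than 3 N (contact force between any of the fingers, the arm and jar above 3 N).
It fails at once if the petri dish, the dropper bottle or the small reagent bottle is moved by more than 25 mm (distance of any of petri, dropper, bottle_100 from where it was at the start of the episode above 0.025 m).
It also fails if it takes over 72 s, if anything falls off the work surface, if the arm or the gripper's body presses on something with over 40 N, if the wrist force passes 120 N, or if a joint passes its speed limit or range.

## Robot

A 7-joint arm with a two-finger parallel gripper is mounted at the origin on a cart in front of the work surface, level with it; the furniture and walls round the work are solid. World frame = base frame: x ahead of the robot, y to its left, z up, the work surface at z = 0. Lengths are in m, angles in rad, forces in N, time in s.
With the tool pointing down it reaches from about 0.4 to 0.75 m from the base axis. Payload 19.5 kg.
Tool frame: the origin (TCP) lies midway between the tips of the shut fingers; the grasp point (between the pads) lies 19 mm behind it (env.tcp_to_grasp is the distance from the TCP to the grasp point, in m); z points along the fingers, y is the direction in which the jaws open and shut (so a half turn about z gives the same grasp; the last joint's range is limited). The gripper opens to 85 mm and grips with 20 to 120 N. Pads are 22 mm wide; open, the fingers measure 114 mm over their backs; the gripper's body (76 mm by 85 mm) begins 54 mm behind the grasp point. The pads swing forward as they close: fully open they stand 13 mm farther back than shut.
Start: joints at [1.227, 0.707, -0.028, 1.485, 0.022, 0.951, -0.075], TCP at [0.171, -0.549, 0.231] pointing down, gripper open.
Joint ranges: [-2.71, 2.71], [-0.32, 2.16], [-1.57, 1.52], [0, 2.45], [-1.46, 4.6], [0, 2.02], [-2.83, 2.83]. Speed limits (rad/s): [1.89, 1.89, 2.57, 2.57, 3.01, 3.01, 3.01].

## Interface

Orientations are given as a unit quaternion [x, y, z, w].
In Python, from cell import env, cams, job gives the robot as it stands. The module is installed in compiled form; this text tells all that it offers.
- The arm moves only by the tool apply_moves, never from a script. Its argument "motion" is a list of rows, each a list of 3 entries, a list of its own where there are three numbers: the closure, from -1 (fully open) to 1 (shut), so that 0 is half open, then the shift along the tool's x, y, z in mm, then the turn about the tool's z in rad. In form: [[fingers, [tx, ty, tz], spin], ...]. A call has 1 to 12 rows; each row is the pose to reach, as a shift and turn from the pose commanded when the call began, along the tool's axes at that moment; what a row does not reach only later rows make up. A row lasts 1/12 s, in which the tool goes at most 41.7 mm and 7.16 degrees, less where a joint would pass 70% of its speed; a pose out of reach is approached as far as the arm can. A call with a gripper value outside its range is refused whole. The fingers move at their own pace and stop on an object; the grip force is fixed at half the most. Time passes only in rows, so rows that repeat a pose let the fingers close. It gives the time, the measured TCP pose, the force and the opening at its end, in the units of the state.
- env.read_state(): the state, without advancing time (a new reading comes with each control period).
- cams.capture(name): name is "side" or "top"; returns a dict with "frame" (384x512x3 uint8, red, green, blue), "fovy" (degrees; the focal length in pixels is half the picture's height over the tangent of half this angle, whatever the lens; pixels are square), "cx", "cy" (the principal point, pixels), "R" (3x3) and "t" (3): a world point X has camera coordinates R X + t. Camera axes: x right, y down, z forward; pixel columns grow to the right and rows downward; lengths in m; the calibration is good to about 2 mm. A picture is of the moment at which its call begins. There is no depth.
- job.finish_job(): hands the job in, once; it reports no verdict.
The state is a dict: "t": time; "q": joint angles; "qd": joint speeds; "joint_efforts": joint torques, N m; "tcp_pos": TCP position; "tool_rot": TCP orientation; "contact_force": force on the tool from outside, world axes, zero at the start; "ft_torque": the same for the moment, N m; "grip_width": opening from 0.0 (shut) to 1.0 (fully open).
Only numpy, scipy, OpenCV 4.12 (cv2) and the standard library are available. Lean on these libraries where they do the work, as an engineer would, in place of code of your own. Each camera call takes 0.05 s, during which the arm holds its last target.

## Working session

There is one attempt and no reset: what is moved stays moved. The work goes in short steps, Python scripts to look and compute and a tool call to move; the robot and the scene stay as the last step left them, time stands still between calls to the robot, and variables do not carry over. Pictures are saved under pics/ and viewed, and the job is handed in when it is done.

Besides the shell and the picture viewer there is one more tool, called after "Emit:" as a command line: name --argument value ..., lists and objects as JSON in quotes. apply_moves: Moves the arm, as the interface text tells. Its arguments: {"type":"object","properties":{"motion":{"type":"array","items":{"type":"array"}}},"required":["motion"]}

```bash
mkdir -p pics; ls; python3 - <<'E'
from cell import env,cams,job
import cv2
s=env.read_state()
for k,v in s.items(): print(k,v)
print(env.tcp_to_grasp)
for n in ("side","top"):
    c=cams.capture(n)
    cv2.imwrite(f"pics/{n}0.png",cv2.cvtColor(c["frame"],cv2.COLOR_RGB2BGR))
    print(n,c["fovy"],c["cx"],c["cy"],c["R"],c["t"])
E
```

```text
pics
t 0.0
q [ 1.22729785  0.70707041 -0.02764728  1.48499358  0.0220057   0.95088641
 -0.07553469]
qd [-4.46661869e-04  7.49719252e-04 -5.66945598e-05  4.80891703e-05
  1.36465725e-03  7.39525728e-04  2.62245033e-04]
joint_efforts [-1.07872597e-04 -8.83203363e+01  1.23439986e+00 -2.36165947e+01
  1.67714583e-02  6.70725000e-03  1.04108040e-04]
tcp_pos [ 0.17084767 -0.54876304  0.23084718]
tool_rot [ 9.88636786e-01  1.50323073e-01 -8.83195389e-05 -5.20247912e-04]
contact_force [-0.84035347 -0.23419804 -0.12400459]
ft_torque [-0.00108868 -0.01931197  0.00975701]
grip_width 0.9992084634921832
0.0187
side 51.04761254934134 252.76719438458483 192.15507198419925 [[-0.92944379 -0.36858535  0.01670568]
 [-0.22315669  0.52551268 -0.82099788]
 [ 0.29382875 -0.76679936 -0.57068678]] [0.53737537 0.19160615 0.91811443]
top 57.58462198315384 258.73785599439475 194.4736925552145 [[ 0.00662569 -0.99997627 -0.00188926]
 [-0.99050279 -0.00630343 -0.13734809]
 [ 0.13733293  0.00278134 -0.99052104]] [0.03209438 0.5825862  0.88810211]
```

View pics/side0.png

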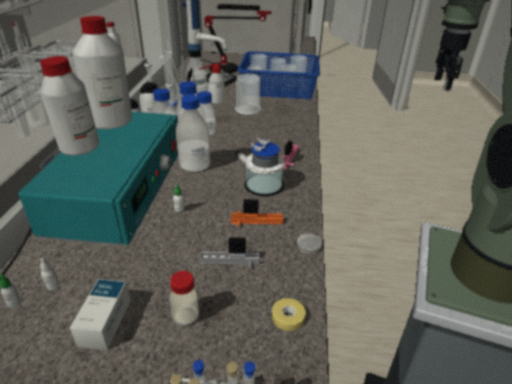

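View pics/top0.png

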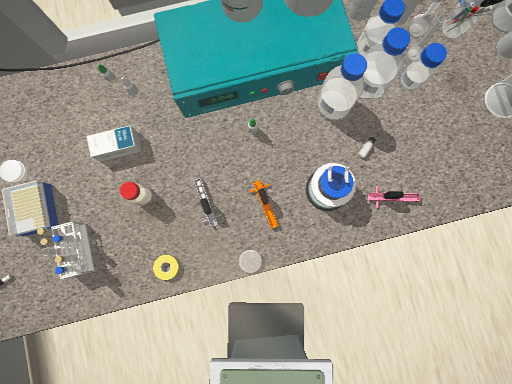

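The top view shows three chute shapes: steel at (205,203), orange at (265,203) and pink at (395,196). The steel one with the black handle fits the description, and the jar is at (333,186). I'll confirm with enlarged crops.

```bash
python3 - <<'E'
import cv2,numpy as np
t=cv2.imread("pics/top0.png");s=cv2.imread("pics/side0.png")
a=cv2.resize(t[170:240,175:245],(400,400),interpolation=cv2.INTER_CUBIC)
b=cv2.resize(t[150:220,300:370],(400,400),interpolation=cv2.INTER_CUBIC)
cv2.imwrite("pics/c1.png",np.hstack([a,b]))
a=cv2.resize(s[225:275,195:275],(640,400),interpolation=cv2.INTER_CUBIC)
cv2.imwrite("pics/c2.png",a)
b=cv2.resize(s[130:200,225:305],(640,560),interpolation=cv2.INTER_CUBIC)
cv2.imwrite("pics/c3.png",b)
E
```

```text
(no output)
```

View pics/c1.png

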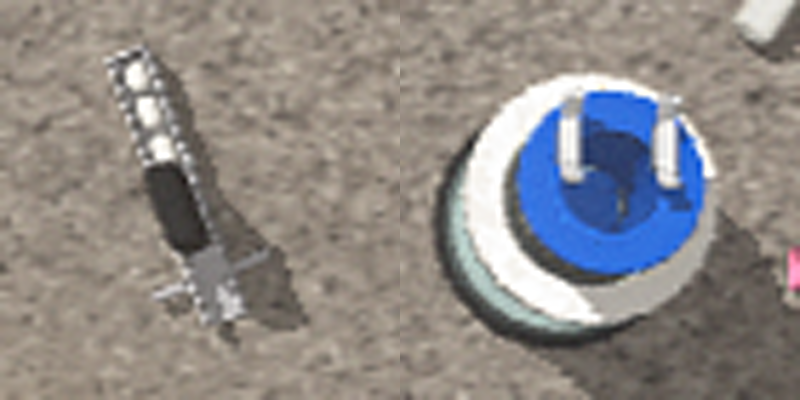

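View pics/c2.png

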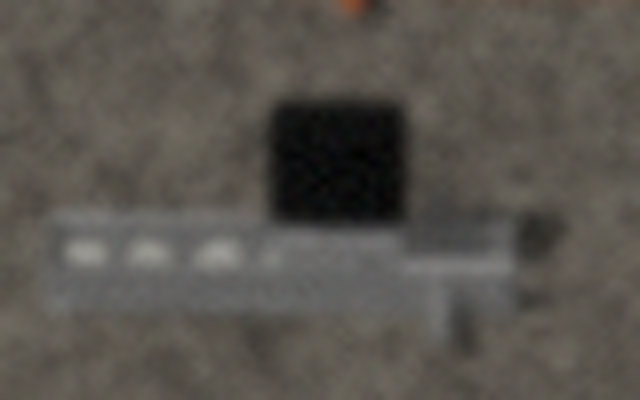

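View pics/c3.png

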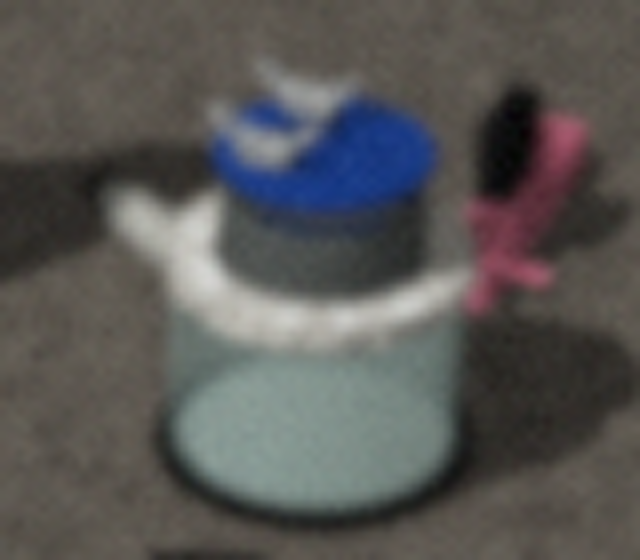

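The crops confirm it. The steel chute has bright bars at the closed end (137,75 in the crop), a black handle, and its pin and nose towards the robot. The jar's two rests sit on the +x half of the blue collar. Next I measure with rays.

```bash
cat > h.py <<'E'
import numpy as np,cv2
from scipy.spatial.transform import Rotation as Rn
def cam(c):
    f=c["frame"].shape[0]/2/np.tan(np.radians(c["fovy"])/2)
    R=np.array(c["R"]);t=np.array(c["t"]);return f,c["cx"],c["cy"],R,t
def ray(c,p):
    f,cx,cy,R,t=cam(c);d=R.T@np.array([(p[0]-cx)/f,(p[1]-cy)/f,1.]);return -R.T@t,d
def onz(c,p,z):
    o,d=ray(c,p);return o+d*(z-o[2])/d[2]
def tri(ca,pa,cb,pb):
    o1,d1=ray(ca,pa);o2,d2=ray(cb,pb);d1/=np.linalg.norm(d1);d2/=np.linalg.norm(d2)
    k=np.linalg.lstsq(np.c_[d1,-d2],o2-o1,rcond=None)[0]
    a=o1+k[0]*d1;b=o2+k[1]*d2;return (a+b)/2,np.linalg.norm(a-b)
def proj(c,X):
    f,cx,cy,R,t=cam(c);x=R@np.array(X)+t;return np.array([cx+f*x[0]/x[2],cy+f*x[1]/x[2]])
E
python3 - <<'E'
from h import *
from cell import cams
T=cams.capture("top");S=cams.capture("side")
print("camT",ray(T,(0,0))[0],"camS",ray(S,(0,0))[0])
def blobs(c,m,amin=15):
    n,l,st,ce=cv2.connectedComponentsWithStats(m.astype(np.uint8))
    return [(ce[i].round(1),st[i].tolist(),i) for i in range(1,n) if st[i][4]>amin],l
for n,c,(x0,y0,x1,y1) in (("T",T,(185,165,235,240)),("S",S,(195,225,275,275))):
    g=c["frame"].max(2);m=np.zeros(g.shape,bool);m[y0:y1,x0:x1]=g[y0:y1,x0:x1]<45
    b,l=blobs(c,m);print(n,"black",b)
    for q in b:
        ys,xs=np.where(l==q[2]);print(cv2.minAreaRect(np.c_[xs,ys].astype(np.float32)))
    f=c["frame"].astype(int);m=(f[...,2]-f[...,0]>70)&(f[...,2]>90)
    m2=np.zeros_like(m)
    if n=="T": m2[150:220,300:370]=m[150:220,300:370]
    else: m2[130:200,225:305]=m[130:200,225:305]
    b,l=blobs(c,m2);print("blue",b)
    ys,xs=np.where(m2);h=cv2.convexHull(np.c_[xs,ys].astype(np.int32));print(cv2.fitEllipse(h),cv2.minEnclosingCircle(h))
E
```

```text
camT [0.45487494 0.0332958  0.95976156] camS [0.27244999 0.80138679 0.67228679]
T black []
blue [(array([337.8, 169.5]), [331, 166, 14, 10, 95], 1), (array([335.9, 185.8]), [320, 169, 33, 29, 519], 2)]
((336.4924011230469, 181.4587860107422), (31.5163631439209, 32.9141845703125), 115.03568267822266) ((336.4040222167969, 181.6708221435547), 16.4890079498291)
S black [(array([237., 245.]), [229, 238, 17, 15, 248], 1)]
((237.0, 245.0), (14.0, 16.0), 90.0)
blue [(array([267.5, 150.3]), [252, 144, 27, 12, 181], 2)]
((265.051025390625, 149.000244140625), (12.763090133666992, 26.282939910888672), 89.72907257080078) ((265.0, 149.0), 13.038504600524902)
```

```bash
python3 - <<'E'
from h import *
from cell import cams
T=cams.capture("top");S=cams.capture("side")
f=T["frame"];g=f.max(2)
m=np.zeros(g.shape,np.uint8);m[180:225,190:225]=(g[180:225,190:225]<70)
n,l,st,ce=cv2.connectedComponentsWithStats(m)
for i in range(1,n):
    if st[i][4]>15:
        ys,xs=np.where(l==i);print(ce[i],st[i],cv2.minAreaRect(np.c_[xs,ys].astype(np.float32)),cv2.fitLine(np.c_[xs,ys].astype(np.float32),2,0,.01,.01).ravel())
hT=ce[1+np.argmax(st[1:,4])]
for z in (.049,.069): print("handle top@",z,onz(T,hT,z))
print("handle tri",tri(T,hT,S,(237,245)))
P=lambda u,v:(175+u/400*70-.0,170+v/400*70)
for nm,p,z in (("closed end",P(128,55),.02),("nose",P(222,315),.02),("pinA",P(153,296),.01),("pinB",P(270,252),.01)):
    print(nm,p,onz(T,p,z))
print("collar tri",tri(T,(336.45,181.6),S,(265.3,148.9)))
for z in (.11,.125,.14): print(z,onz(T,(336.45,181.6),z),onz(S,(265.3,148.9),z))
B=lambda u,v:(300+u/400*70,150+v/400*70)
for nm,p in (("restL top end",B(171,100)),("restL low",B(173,180)),("restR top",B(268,105)),("restR low",B(272,185))):
    print(nm,p,onz(T,p,.145))
# petri, etc
E
```

```text
[205.56701031 206.04123711] [201 199  11  16  97] ((205.47946166992188, 205.94522094726562), (16.15167808532715, 6.320221900939941), 69.44395446777344) [  0.3929722    0.91955036 205.56702    206.04124   ]
handle top@ 0.049 [0.54965901 0.17498928 0.049     ]
handle top@ 0.069 [0.54757759 0.17187774 0.069     ]
handle tri (array([0.54906465, 0.17476784, 0.04930026]), np.float64(0.0011670823594354895))
closed end (197.4, 179.625) [0.62506836 0.20382286 0.02      ]
nose (213.85, 225.125) [0.50135885 0.15584856 0.02      ]
pinA (201.775, 221.8) [0.51064553 0.19017428 0.01      ]
pinB (222.25, 214.1) [0.53195312 0.13499372 0.01      ]
collar tri (array([ 0.6034515 , -0.15349646,  0.12111083]), np.float64(0.0011258552563793661))
0.11 [ 0.60597713 -0.15583275  0.11      ] [ 0.60953614 -0.17278874  0.11      ]
0.125 [ 0.60330987 -0.15249425  0.125     ] [ 0.60054376 -0.14680087  0.125     ]
0.14 [ 0.60064261 -0.14915575  0.14      ] [ 0.59155139 -0.12081301  0.14      ]
restL top end (329.925, 167.5) [ 0.63370093 -0.1333406   0.145     ]
restL low (330.275, 181.5) [ 0.59990175 -0.13344667  0.145     ]
restR top (346.9, 168.375) [ 0.63182795 -0.17364485  0.145     ]
restR low (347.6, 182.375) [ 0.59805937 -0.1743531   0.145     ]
```

Every check agrees: handle height from two views is 0.0493 m, chute length 133 mm, rest spacing 40 mm. The collar rim is at about z = 0.121, so the pin axis should be about 50 mm above the lid. Now a move helper and the approach.

```bash
cat >> h.py <<'E'
def toolxy(s):
    return Rn.from_quat(s["tool_rot"]).as_matrix()
def shift(s,target,yawdeg=None,base=None):
    M=toolxy(s);d=M.T@(np.array(target)-np.array(s["tcp_pos"] if base is None else base))*1000
    yaw=np.degrees(np.arctan2(M[1,0],M[0,0]))
    return d.round(1), (None if yawdeg is None else round(float(-np.radians(yawdeg-yaw)),4)), round(float(yaw),2)
E
python3 - <<'E'
from h import *
from cell import env
s=env.read_state()
c,sn=np.cos(np.radians(21.3)),np.sin(np.radians(21.3))
g=np.array([.549,.175,0])-.014*np.array([c,sn,0]);print(g)
print(shift(s,[.42,-.2,.231]),shift(s,[g[0],g[1],.231],21.3))
E
```

```text
[0.53595632 0.16991448 0.        ]
(array([ 3.416e+02, -2.591e+02,  2.000e-01]), None, 17.29) (array([ 5.623e+02, -5.778e+02,  3.000e-01]), -0.07, 17.29)
```

Emit:
apply_moves --motion '[[-1,[34,-26,0],0],[-1,[65,-50,0],0],[-1,[96,-74,0],0],[-1,[128,-98,0],0],[-1,[160,-122,0],0],[-1,[192,-146,0],-0.02],[-1,[224,-170,0],-0.04],[-1,[256,-194,0],-0.06],[-1,[288,-218,0],-0.07],[-1,[318,-242,0],-0.07],[-1,[342,-259,0],-0.07],[-1,[356,-290,0],-0.07]]'

```text
t: 1.3
tcp_pos: [0.4268, -0.1654, 0.2312]
tool_rot: [0.983, 0.185, 0.001, 0.0]
contact_force: [1.3, -0.7, 0.3]
grip_width: 0.998
```

```bash
python3 - <<'E'
from h import *
from cell import env
s=env.read_state()
print(s["tcp_pos"],s["q"],shift(s,[.536,.170,.12],21.3))
E
```

```text
[ 0.426757   -0.16537942  0.23116077] [ 0.28268366  0.53912089  0.02840375  1.89377897 -0.02234375  0.70762074
 -0.87458634] (array([ 223.6, -272.8,  111.1]), 0.0004, 21.32)
```

Emit:
apply_moves --motion '[[-1,[25,-30,0],0],[-1,[50,-61,0],0],[-1,[75,-91,0],0],[-1,[100,-122,0],0],[-1,[125,-152,0],0],[-1,[150,-183,0],0],[-1,[175,-213,0],0],[-1,[200,-244,20],0],[-1,[215,-262,50],0],[-1,[223,-272,80],0],[-1,[223,-272,105],0],[-1,[223,-272,111],0]]'

```text
t: 2.3
tcp_pos: [0.532, 0.1685, 0.1168]
tool_rot: [0.983, 0.185, -0.002, 0.0]
contact_force: [0.6, -0.0, 0.0]
grip_width: 1.006
```

```bash
python3 - <<'E'
from h import *
from cell import env,cams
T=cams.capture("top");S=cams.capture("side")
s=env.read_state()
print(s["tcp_pos"],s["contact_force"],shift(s,[.536,.170,.053],21.3))
a=cv2.resize(T["frame"][150:250,165:265],(400,400),interpolation=cv2.INTER_CUBIC)
b=cv2.resize(S["frame"][190:290,185:285],(400,400),interpolation=cv2.INTER_CUBIC)
cv2.imwrite("pics/p1.png",np.hstack([a,b])[...,::-1])
E
```

```text
[0.53323292 0.16759475 0.11992383] [-0.09614569 -0.50665917  0.87616326] (array([ 3.6, -1.2, 66.9]), -0.0004, 21.28)
```

View pics/p1.png

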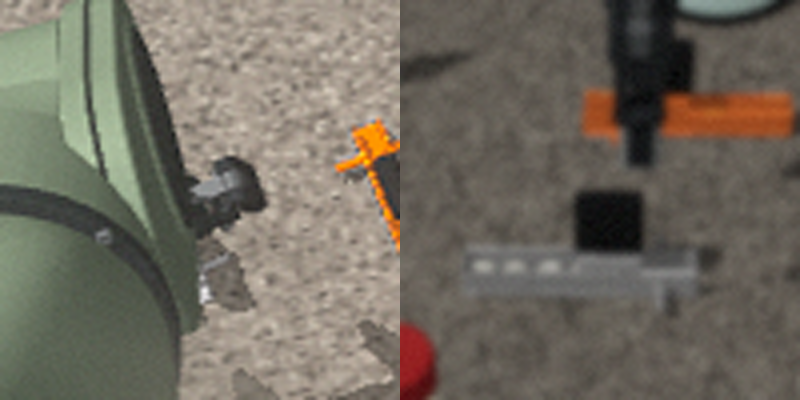

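The gripper sits above the handle; in the right-hand crop the fingertips are at (640,160), slightly forward of the handle's middle (608,220). Descending and starting to close.

Emit:
apply_moves --motion '[[-1,[3,-1,20],0],[-1,[4,-1,40],0],[-1,[4,-1,55],0],[-1,[4,-1,64],0],[-1,[4,-1,67],0],[0.3,[4,-1,67],0],[0.5,[4,-1,67],0],[0.6,[4,-1,67],0],[0.6,[4,-1,67],0],[0.6,[4,-1,67],0],[0.6,[4,-1,67],0],[0.6,[4,-1,67],0]]'

```text
t: 3.4
tcp_pos: [0.537, 0.1705, 0.0535]
tool_rot: [0.983, 0.185, 0.0, -0.0]
contact_force: [0.2, -0.6, 0.0]
grip_width: 0.201
```

Emit:
apply_moves --motion '[[0.64,[0,0,0],0],[0.64,[0,0,0],0],[0.64,[0,0,0],0],[0.64,[0,0,0],0]]'

```text
t: 3.73
tcp_pos: [0.537, 0.1704, 0.0535]
tool_rot: [0.983, 0.185, 0.0, 0.0]
contact_force: [0.8, -2.3, 4.8]
grip_width: 0.186
```

Emit:
apply_moves --motion '[[0.7,[0,0,0],0],[0.7,[0,0,0],0],[0.7,[0,0,0],0],[0.7,[0,0,0],0]]'

```text
t: 4.07
tcp_pos: [0.5371, 0.1703, 0.0536]
tool_rot: [0.983, 0.185, 0.0, 0.0]
contact_force: [-0.8, -2.4, 7.8]
grip_width: 0.169
```

The opening follows the command past contact (0.186, then 0.169), so the grip force looks graded. I'll test a light grip with a small lift.

Emit:
apply_moves --motion '[[0.68,[0,0,0],0],[0.68,[0,0,0],0],[0.68,[0,0,-3],0],[0.68,[0,0,-6],0],[0.68,[0,0,-9],0],[0.68,[0,0,-12],0],[0.68,[0,0,-15],0],[0.68,[0,0,-15],0],[0.68,[0,0,-15],0]]'

```text
t: 4.82
tcp_pos: [0.537, 0.1706, 0.0685]
tool_rot: [0.983, 0.185, 0.0, -0.0]
contact_force: [0.9, 0.0, -2.4]
grip_width: 0.166
```

```bash
cat > look.py <<'E'
import sys
from h import *
from cell import env,cams
def look(name,tb,sb):
    T=cams.capture("top");S=cams.capture("side")
    a=cv2.resize(T["frame"][tb[1]:tb[1]+tb[2],tb[0]:tb[0]+tb[2]],(400,400),interpolation=cv2.INTER_CUBIC)
    b=cv2.resize(S["frame"][sb[1]:sb[1]+sb[2],sb[0]:sb[0]+sb[2]],(400,400),interpolation=cv2.INTER_CUBIC)
    cv2.imwrite(f"pics/{name}.png",np.hstack([a,b])[...,::-1]);s=env.read_state()
    print(s["t"],s["tcp_pos"].round(4),s["contact_force"].round(2),s["ft_torque"].round(3),round(s["grip_width"],3))
    return T,S,s
E
python3 -c "
from look import *
look('p2',(165,150,100),(195,205,80))"
```

```text
4.9167 [0.5369 0.1705 0.0682] [ 0.19  0.71 -2.73] [-0.059 -0.004 -0.013] 0.168
```

View pics/p2.png

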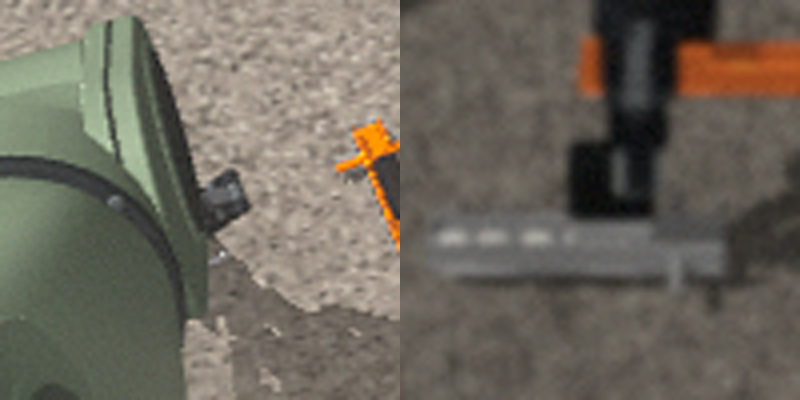

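The chute is held level with about 2.5 N of weight. The fingers are at (630,190) in the crop and the trough's line is horizontal. Now lift and carry it to the jar.

```bash
python3 - <<'E'
from h import *
from cell import env
s=env.read_state()
print(shift(s,[.6346,-.1545,.215],-1))
E
```

```text
(array([ -27.1,  338.3, -146.8]), 0.3892, 21.3)
```

Emit:
apply_moves --motion '[[0.68,[0,0,-8],0],[0.68,[0,0,-22],0],[0.68,[0,0,-40],0],[0.68,[0,0,-60],0],[0.68,[0,0,-80],0],[0.68,[0,0,-100],0],[0.68,[0,0,-120],0],[0.68,[0,0,-136],0],[0.68,[0,0,-144],0],[0.68,[0,0,-147],0],[0.68,[0,0,-147],0]]'

```text
t: 5.83
tcp_pos: [0.5369, 0.1706, 0.2155]
tool_rot: [0.983, 0.185, 0.0, -0.0]
contact_force: [-0.4, -0.3, -1.6]
grip_width: 0.168
```

```bash
python3 - <<'E'
from look import *
T,S,s=look('p3',(165,150,100),(195,150,100))
print(shift(s,[.6346,-.1545,.215],-1))
E
```

```text
5.9333 [0.5366 0.1705 0.2145] [-0.65 -0.66 -2.21] [0.002 0.026 0.01 ] 0.174
(array([-26.8, 338.4,  -0.5]), 0.3893, 21.3)
```

View pics/p3.png

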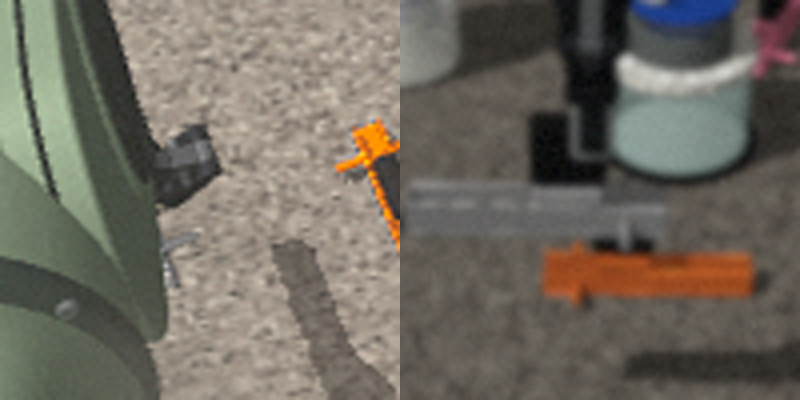

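The chute is high and still level, and the bars are still in it. Carrying it across.

Emit:
apply_moves --motion '[[0.68,[-1,8,0],0.01],[0.68,[-2,24,0],0.03],[0.68,[-4,46,0],0.05],[0.68,[-6,72,0],0.08],[0.68,[-8,98,0],0.11],[0.68,[-10,124,0],0.14],[0.68,[-12,150,0],0.17],[0.68,[-14,176,0],0.2],[0.68,[-16,202,0],0.23],[0.68,[-18,228,0],0.26],[0.68,[-20,254,0],0.29],[0.68,[-22,272,0],0.32]]'

```text
t: 6.93
tcp_pos: [0.6151, -0.0943, 0.2144]
tool_rot: [1.0, 0.024, -0.001, 0.0]
contact_force: [-0.8, -0.8, -2.9]
grip_width: 0.172
```

```bash
python3 - <<'E'
from h import *
from cell import env
s=env.read_state()
print(s["tcp_pos"],shift(s,[.6346,-.1545,.215],-1))
E
```

```text
[ 0.61513991 -0.09429653  0.21442319] (array([16.6, 61.1, -0.5]), 0.0651, 2.73)
```

Emit:
apply_moves --motion '[[0.68,[4,15,0],0.02],[0.68,[9,33,0],0.04],[0.68,[13,48,0],0.055],[0.68,[15,56,0],0.065],[0.68,[16,60,0],0.065],[0.68,[16.5,61,0],0.065],[0.68,[16.5,61,0],0.065],[0.68,[16.5,61,0],0.065]]'

```text
t: 7.6
tcp_pos: [0.6349, -0.15, 0.2153]
tool_rot: [1.0, -0.006, -0.0, -0.0]
contact_force: [0.3, 0.2, -2.1]
grip_width: 0.17
```

```bash
python3 - <<'E'
from look import *
T,S,s=look('p4',(290,140,80),(225,110,80))
print(shift(s,[.6346,-.1545,.215],-1))
p=s["tcp_pos"]
for nm,o in (("pin+",(-.0171,.03,-.0435)),("pin-",(-.0171,-.03,-.0435))):
    X=p+np.array(o);print(nm,X.round(4),proj(T,X).round(1),proj(S,X).round(1), (proj(S,X)-[225,110])*5)
E
```

```text
7.7 [ 0.6349 -0.1502  0.2154] [-0.18 -0.09 -2.8 ] [0.027 0.075 0.04 ] 0.171
(array([-0.2,  4.3,  0.4]), 0.0053, -0.7)
pin+ [ 0.6178 -0.1202  0.1719] [326.7 171.8] [256.6 136.8] [157.85458932 134.10934341]
pin- [ 0.6178 -0.1802  0.1719] [352.8 171.9] [264.2 127.9] [196.09972993  89.65503896]
```

View pics/p4.png

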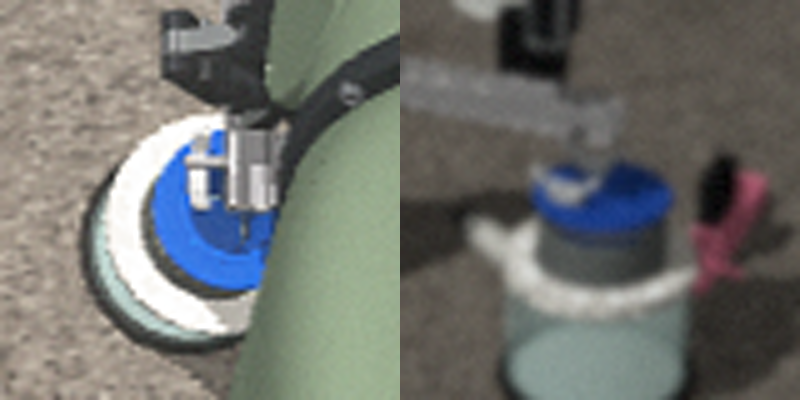

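```bash
python3 - <<'E'
from look import *
T=cams.capture("top");S=cams.capture("side");s=env.read_state();p=s["tcp_pos"]
I=cv2.resize(S["frame"][105:165,215:295],(800,600),interpolation=cv2.INTER_CUBIC)
for o in [(-.039,.0105,-.0335),(.098,.0105,-.0335),(.098,.0105,-.0535),(-.039,.0105,-.0535),(-.0171,.03,-.0435),(-.0171,.0105,-.0435)]:
    u=((proj(S,p+np.array(o))-[215,105])*10).astype(int);print(o,u);cv2.circle(I,tuple(map(int,u)),5,(255,0,0),2)
cv2.imwrite("pics/p5.png",I[...,::-1])
E
```

```text
(-0.039, 0.0105, -0.0335) [517 269]
(0.098, 0.0105, -0.0335) [ 62 182]
(0.098, 0.0105, -0.0535) [ 64 246]
(-0.039, 0.0105, -0.0535) [514 335]
(-0.0171, 0.03, -0.0435) [415 317]
(-0.0171, 0.0105, -0.0435) [441 288]
```

View pics/p5.png

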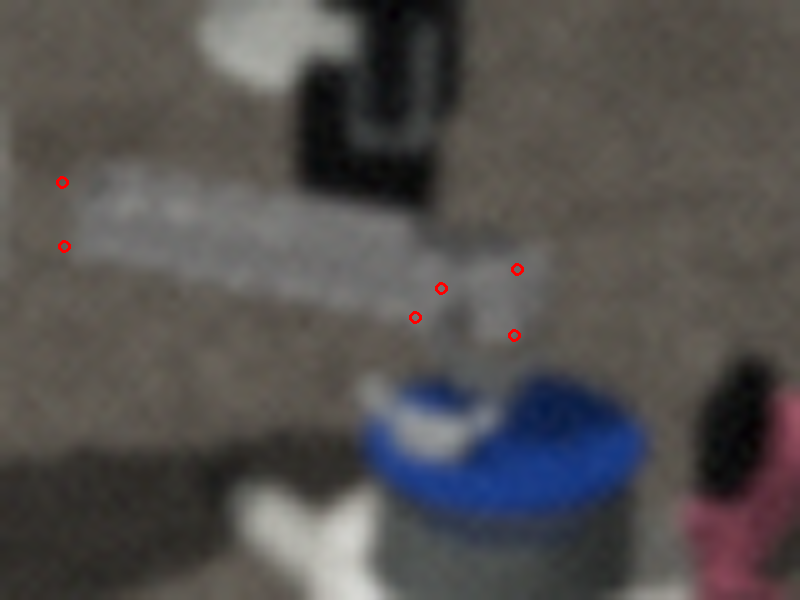

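```bash
python3 - <<'E'
from look import *
T=cams.capture("top");S=cams.capture("side");s=env.read_state();p=s["tcp_pos"]
def sc(c,o,r): 
    return ((proj(c,p+np.array(o))-r)*10).astype(int)
for n,o in dict(tcp=(0,0,0),h_fb=(-.0071,.008,-.0245),h_bb=(.0329,.008,-.0245),h_bt=(.0329,.008,.0155)).items(): print(n,sc(S,o,[215,105]))
rt=[310,150]
I=cv2.resize(T["frame"][150:200,310:360],(500,500),interpolation=cv2.INTER_CUBIC)
for o in [(-.039,.0105,-.0335),(-.039,-.0105,-.0335),(-.0171,.03,-.0435),(-.0171,.0105,-.0435),(-.0071,.008,-.0245),(0,.0,0)]:
    u=sc(T,o,rt);print(o,u);cv2.circle(I,tuple(map(int,u)),4,(255,0,0),2)
cv2.imwrite("pics/p6.png",I[...,::-1])
E
```

```text
tcp [401 116]
h_fb [412 214]
h_bb [278 189]
h_bt [278  54]
(-0.039, 0.0105, -0.0335) [265 304]
(-0.039, -0.0105, -0.0335) [358 304]
(-0.0171, 0.03, -0.0435) [168 217]
(-0.0171, 0.0105, -0.0435) [253 217]
(-0.0071, 0.008, -0.0245) [282 157]
(0, 0.0, 0) [343 100]
```

View pics/p6.png

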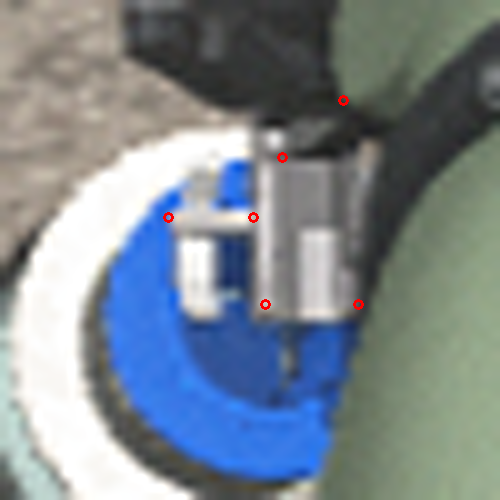

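```bash
python3 - <<'E'
from look import *
T=cams.capture("top");S=cams.capture("side");s=env.read_state();p=s["tcp_pos"];print(p)
print("pin+ end",tri(T,(327.3,171.7),S,(259.3,139)))
print("nose y+ top corner",tri(T,(335.7,181.5),S,(269.2,129.5)))
print("pred nose",p+[-.039,.0105,-.0335])
# near rest in both: 
print("near rest -x top end",tri(T,(329.9+.4,181.5),S,(266.3,143.8)))
print("near rest +x top end",tri(T,(329.5,167.5),S,(252,143.8)))
E
```

```text
[ 0.63491415 -0.15080006  0.21533945]
pin+ end (array([ 0.61537767, -0.12398014,  0.16480795]), np.float64(0.008155364555147655))
nose y+ top corner (array([ 0.58980527, -0.13627099,  0.19233753]), np.float64(0.0035724837903302387))
pred nose [ 0.59591415 -0.14030006  0.18183945]
near rest -x top end (array([ 0.59645089, -0.13332163,  0.14914942]), np.float64(0.005545862764357599))
near rest +x top end (array([ 0.63522909, -0.13312592,  0.14041583]), np.float64(0.0010778370601860958))
```

The top view puts the pin over the rests: predicted and seen at row 171.8. I'll correct y and lower in small felt steps.

Emit:
apply_moves --motion '[[0.68,[1,2,2],0.005],[0.68,[1,4,4],0.005],[0.68,[1,4.3,7],0.005],[0.68,[1,4.3,10],0.005],[0.68,[1,4.3,12],0.005],[0.68,[1,4.3,12],0.005],[0.68,[1,4.3,12],0.005]]'

```text
t: 8.58
tcp_pos: [0.6358, -0.1552, 0.2032]
tool_rot: [1.0, -0.009, -0.0, -0.0]
contact_force: [0.2, -0.2, -1.9]
grip_width: 0.166
```

Emit:
apply_moves --motion '[[0.68,[0,0,2],0],[0.68,[0,0,4],0],[0.68,[0,0,6],0],[0.68,[0,0,8],0],[0.68,[0,0,8],0],[0.68,[0,0,8],0]]'

```text
t: 9.08
tcp_pos: [0.6358, -0.1553, 0.1952]
tool_rot: [1.0, -0.009, -0.0, -0.0]
contact_force: [1.1, 0.5, -2.4]
grip_width: 0.168
```

Emit:
apply_moves --motion '[[0.68,[0,0,2],0],[0.68,[0,0,4],0],[0.68,[0,0,6],0],[0.68,[0,0,6],0],[0.68,[0,0,6],0]]'

```text
t: 9.5
tcp_pos: [0.6358, -0.1552, 0.1891]
tool_rot: [1.0, -0.009, -0.0, -0.0]
contact_force: [0.4, 0.4, -1.7]
grip_width: 0.163
```

Emit:
apply_moves --motion '[[0.68,[0,0,2],0],[0.68,[0,0,4],0],[0.68,[0,0,6],0],[0.68,[0,0,6],0],[0.68,[0,0,6],0]]'

```text
t: 9.92
tcp_pos: [0.6358, -0.1553, 0.1832]
tool_rot: [1.0, -0.009, -0.0, -0.0]
contact_force: [0.0, 0.2, -2.4]
grip_width: 0.169
```

```bash
python3 -c "
from look import *
look('p7',(310,150,50),(225,115,60))"
```

```text
10.0167 [ 0.6358 -0.1553  0.1833] [ 0.16 -0.28 -1.86] [0.067 0.137 0.051] 0.169
```

View pics/p7.png

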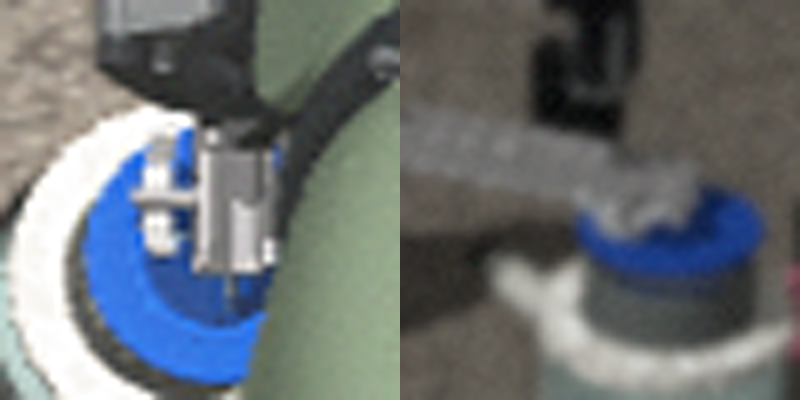

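The top crop shows the pin at (165,195) crossing the middle of the near rest (rows 140–250), so it is centred. Continuing down.

Emit:
apply_moves --motion '[[0.68,[0,0,1],0],[0.68,[0,0,2],0],[0.68,[0,0,3],0],[0.68,[0,0,3],0],[0.68,[0,0,3],0]]'

```text
t: 10.43
tcp_pos: [0.636, -0.1553, 0.1805]
tool_rot: [1.0, -0.009, 0.0, 0.0]
contact_force: [1.1, -0.3, 2.7]
grip_width: 0.17
```

Emit:
apply_moves --motion '[[0.68,[0,0,1],0],[0.68,[0,0,2],0],[0.68,[0,0,3],0],[0.68,[0,0,3],0],[0.68,[0,0,3],0]]'

```text
t: 10.85
tcp_pos: [0.636, -0.1553, 0.1774]
tool_rot: [1.0, -0.009, 0.0, 0.0]
contact_force: [2.0, -0.7, 5.0]
grip_width: 0.173
```

Emit:
apply_moves --motion '[[0.68,[0,0,1],0],[0.68,[0,0,2],0],[0.68,[0,0,2],0],[0.68,[0,0,2],0]]'

```text
t: 11.18
tcp_pos: [0.636, -0.1553, 0.1755]
tool_rot: [1.0, -0.009, 0.0, 0.0]
contact_force: [1.9, -1.3, 5.5]
grip_width: 0.173
```

Emit:
apply_moves --motion '[[0.68,[0,0,1],0],[0.68,[0,0,2],0],[0.68,[0,0,2],0],[0.68,[0,0,2],0]]'

```text
t: 11.52
tcp_pos: [0.636, -0.1554, 0.1736]
tool_rot: [1.0, -0.009, 0.0, 0.0]
contact_force: [1.5, -0.9, 7.2]
grip_width: 0.172
```

The collar is felt. It began to load at TCP z≈0.182 and now carries about 9.5 N net at 0.1736, roughly 8.7 mm down, which matches the spring. Now I shift towards −x to seat the pin against the front flare, then pivot, watching the forces.

Emit:
apply_moves --motion '[[0.68,[-1,0,0],0],[0.68,[-2,0,0],0],[0.68,[-3,0,0],0],[0.68,[-3,0,0],0]]'

```text
t: 11.85
tcp_pos: [0.6336, -0.1552, 0.1739]
tool_rot: [1.0, -0.009, 0.001, 0.0]
contact_force: [3.7, -0.5, 7.8]
grip_width: 0.17
```

Emit:
apply_moves --motion '[[0.68,[-1,0,0],0],[0.68,[-2,0,0],0],[0.68,[-2,0,0],0]]'

```text
t: 12.1
tcp_pos: [0.6317, -0.155, 0.1739]
tool_rot: [1.0, -0.009, 0.001, -0.0]
contact_force: [6.2, 0.0, 7.2]
grip_width: 0.164
```

Emit:
apply_moves --motion '[[0.68,[-1,0,0],0],[0.68,[-2,0,0],0],[0.68,[-2,0,0],0]]'

```text
t: 12.35
tcp_pos: [0.6297, -0.155, 0.1739]
tool_rot: [1.0, -0.009, 0.001, -0.0]
contact_force: [5.8, 0.3, 6.4]
grip_width: 0.168
```

```bash
python3 -c "
from look import *
look('p8',(310,150,50),(205,100,80))"
```

```text
12.45 [ 0.6297 -0.155   0.1739] [ 5.53 -1.27  6.33] [ 0.21  -1.168 -0.142] 0.169
```

View pics/p8.png

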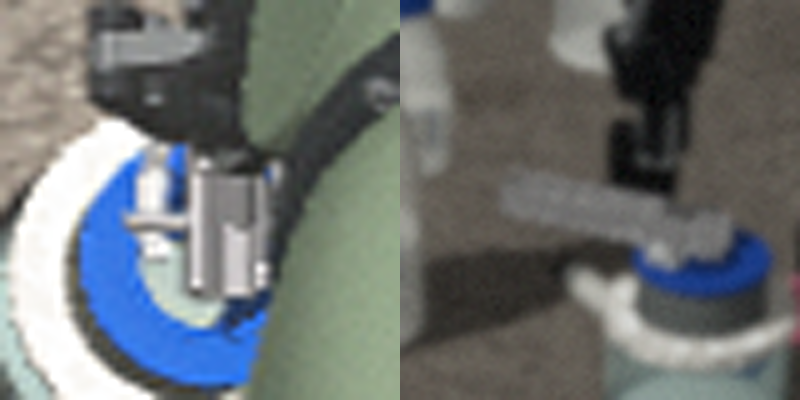

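The shutter is open: the collar's interior now shows pale. The pin, at (150,218) in the crop, has slid to the front flare. Continuing, with pivoting.

Emit:
apply_moves --motion '[[0.68,[-1,0,0],0],[0.68,[-1.5,0,0],0],[0.68,[-1.5,0,0],0]]'

```text
t: 12.7
tcp_pos: [0.6285, -0.1549, 0.174]
tool_rot: [1.0, -0.009, 0.002, -0.0]
contact_force: [6.8, 0.1, 6.9]
grip_width: 0.166
```

Emit:
apply_moves --motion '[[0.68,[-1,0,0],0],[0.68,[-1.5,0,0],0],[0.68,[-1.5,0,0],0]]'

```text
t: 12.95
tcp_pos: [0.6276, -0.155, 0.1742]
tool_rot: [1.0, -0.009, 0.002, 0.0]
contact_force: [10.5, -1.4, 7.5]
grip_width: 0.169
```

The pin is against the flare (H≈10.5 N) and the chute isn't pivoting yet. Easing the grip.

Emit:
apply_moves --motion '[[0.66,[0,0,0],0],[0.66,[0,0,0],0]]'

```text
t: 13.12
tcp_pos: [0.6272, -0.1552, 0.1741]
tool_rot: [1.0, -0.009, 0.002, 0.0]
contact_force: [8.2, -2.3, 7.6]
grip_width: 0.174
```

Emit:
apply_moves --motion '[[0.65,[0,0,0],0],[0.65,[0,0,0],0]]'

```text
t: 13.28
tcp_pos: [0.6272, -0.1552, 0.1741]
tool_rot: [1.0, -0.009, 0.002, 0.0]
contact_force: [7.4, -1.8, 7.3]
grip_width: 0.178
```

Emit:
apply_moves --motion '[[0.64,[0,0,0],0],[0.64,[0,0,0],0]]'

```text
t: 13.45
tcp_pos: [0.627, -0.1554, 0.174]
tool_rot: [1.0, -0.009, 0.002, 0.0]
contact_force: [6.0, -2.7, 7.4]
grip_width: 0.18
```

Emit:
apply_moves --motion '[[0.64,[-1,0,-0.3],0],[0.64,[-2,0,-0.5],0],[0.64,[-2,0,-0.5],0]]'

```text
t: 13.7
tcp_pos: [0.6249, -0.1555, 0.1746]
tool_rot: [1.0, -0.009, 0.002, 0.0]
contact_force: [6.9, -2.9, 7.2]
grip_width: 0.181
```

Emit:
apply_moves --motion '[[0.64,[-1,0,-0.3],0],[0.64,[-2,0,-0.5],0],[0.64,[-2,0,-0.5],0]]'

```text
t: 13.95
tcp_pos: [0.6228, -0.1555, 0.1751]
tool_rot: [1.0, -0.009, 0.002, 0.0]
contact_force: [6.4, -3.1, 7.9]
grip_width: 0.182
```

```bash
python3 -c "
from look import *
look('p9',(310,150,50),(205,100,80))"
```

```text
14.05 [ 0.6229 -0.1555  0.175 ] [ 6.19 -2.67  7.24] [-0.649 -1.475 -0.104] 0.182
```

View pics/p9.png

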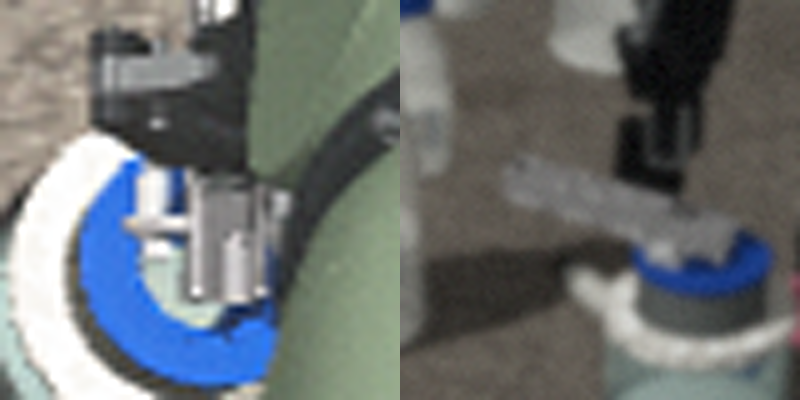

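It pivots in the grip: the closed end has risen to (515,170) and the tilt is about 7°. Forces are steady (H 6, V about 9.7 N net). Continuing along the arc.

Emit:
apply_moves --motion '[[0.64,[-1,0,-0.2],0],[0.64,[-2,0,-0.4],0],[0.64,[-3,0,-0.6],0],[0.64,[-3,0,-0.6],0]]'

```text
t: 14.38
tcp_pos: [0.6198, -0.1554, 0.1756]
tool_rot: [1.0, -0.009, 0.001, 0.0]
contact_force: [6.0, -3.2, 6.5]
grip_width: 0.179
```

Emit:
apply_moves --motion '[[0.64,[-1,0,-0.1],0],[0.64,[-2,0,-0.3],0],[0.64,[-3,0,-0.4],0],[0.64,[-3,0,-0.4],0]]'

```text
t: 14.72
tcp_pos: [0.6167, -0.1554, 0.176]
tool_rot: [1.0, -0.009, 0.001, 0.0]
contact_force: [5.4, -3.2, 6.0]
grip_width: 0.184
```

Emit:
apply_moves --motion '[[0.64,[-1,0,-0.1],0],[0.64,[-2,0,-0.1],0],[0.64,[-3,0,-0.2],0],[0.64,[-3,0,-0.2],0]]'

```text
t: 15.05
tcp_pos: [0.6137, -0.1553, 0.1762]
tool_rot: [1.0, -0.009, 0.001, 0.0]
contact_force: [4.9, -3.0, 6.6]
grip_width: 0.181
```

```bash
python3 -c "
from look import *
look('p10',(310,150,50),(205,100,80))"
```

```text
15.15 [ 0.6137 -0.1553  0.1761] [ 5.   -3.08  6.86] [-0.676 -1.249 -0.089] 0.179
```

View pics/p10.png

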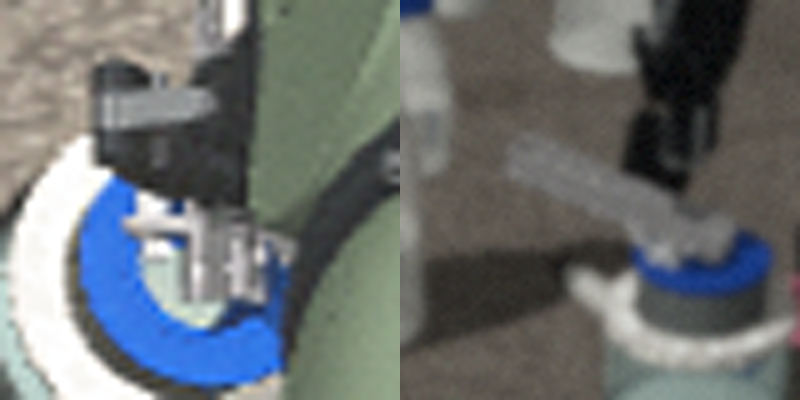

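Now at about 18°. Pushing on, with V at about 9 N.

Emit:
apply_moves --motion '[[0.64,[-1.5,0,0],0],[0.64,[-3,0,0],0],[0.64,[-4,0,0.1],0],[0.64,[-4,0,0.1],0]]'

```text
t: 15.48
tcp_pos: [0.6096, -0.1552, 0.176]
tool_rot: [1.0, -0.009, 0.001, 0.0]
contact_force: [4.5, -2.9, 7.4]
grip_width: 0.179
```

Emit:
apply_moves --motion '[[0.64,[-1.5,0,0.2],0],[0.64,[-3,0,0.5],0],[0.64,[-4,0,0.7],0],[0.64,[-4,0,0.7],0]]'

```text
t: 15.82
tcp_pos: [0.6055, -0.1552, 0.1753]
tool_rot: [1.0, -0.009, 0.001, 0.0]
contact_force: [4.7, -3.1, 7.0]
grip_width: 0.18
```

```bash
python3 -c "
from look import *
look('p11',(310,150,50),(205,100,80))"
```

```text
15.9167 [ 0.6055 -0.1551  0.1753] [ 3.53 -2.52  7.71] [-0.563 -1.029 -0.018] 0.184
```

View pics/p11.png

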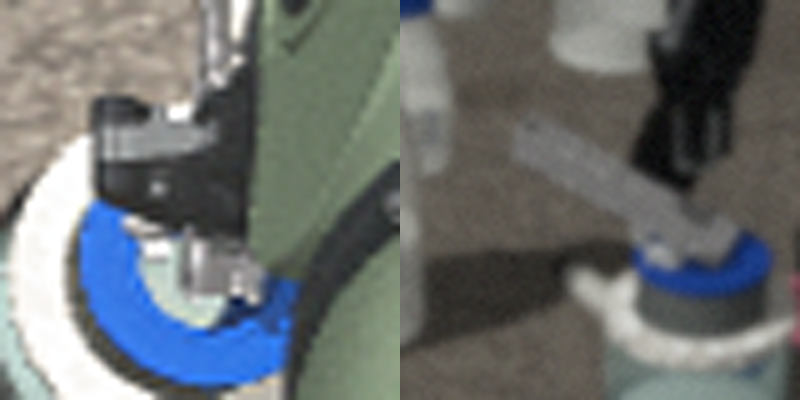

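Emit:
apply_moves --motion '[[0.64,[-1.5,0,0.2],0],[0.64,[-3,0,0.5],0],[0.64,[-4,0,0.7],0],[0.64,[-4,0,0.7],0]]'

```text
t: 16.25
tcp_pos: [0.6014, -0.155, 0.1745]
tool_rot: [1.0, -0.009, 0.001, 0.0]
contact_force: [3.3, -2.8, 6.7]
grip_width: 0.184
```

Emit:
apply_moves --motion '[[0.64,[-1.5,0,0.4],0],[0.64,[-3,0,0.8],0],[0.64,[-4,0,1.2],0],[0.64,[-4,0,1.2],0],[0.64,[-4,0,1.2],0],[0.64,[-4,0,1.2],0]]'

```text
t: 16.75
tcp_pos: [0.5974, -0.1548, 0.1733]
tool_rot: [1.0, -0.009, 0.001, 0.0]
contact_force: [2.5, -1.3, 7.8]
grip_width: 0.183
```

```bash
python3 -c "
from look import *
look('p12',(310,150,50),(225,110,90))"
```

```text
16.85 [ 0.5974 -0.1547  0.1733] [ 2.64 -0.61  6.86] [-0.227 -0.837 -0.146] 0.181
```

View pics/p12.png

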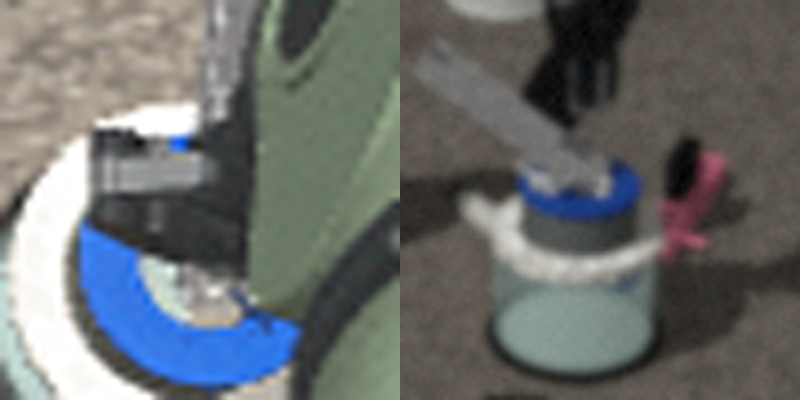

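Emit:
apply_moves --motion '[[0.64,[0,0,0],0],[0.64,[0,0,0],0],[0.64,[0,0,0],0],[0.64,[0,0,0],0],[0.64,[0,0,0],0],[0.64,[0,0,0],0]]'

```text
t: 17.35
tcp_pos: [0.5975, -0.1546, 0.1733]
tool_rot: [1.0, -0.009, 0.001, 0.0]
contact_force: [2.4, -0.8, 7.1]
grip_width: 0.183
```

```bash
python3 -c "
from look import *
T,S,s=look('p13',(310,150,50),(225,110,90))
a=S['frame'][105:200,220:300];b=cv2.imread('pics/side0.png')[105:200,220:300,::-1]
cv2.imwrite('pics/p13.png',np.hstack([cv2.resize(q,(400,475),interpolation=cv2.INTER_CUBIC) for q in(a,b)])[...,::-1])
"
```

```text
17.45 [ 0.5975 -0.1546  0.1733] [ 2.99 -0.58  7.77] [-0.186 -0.848 -0.049] 0.186
```

View pics/p13.png

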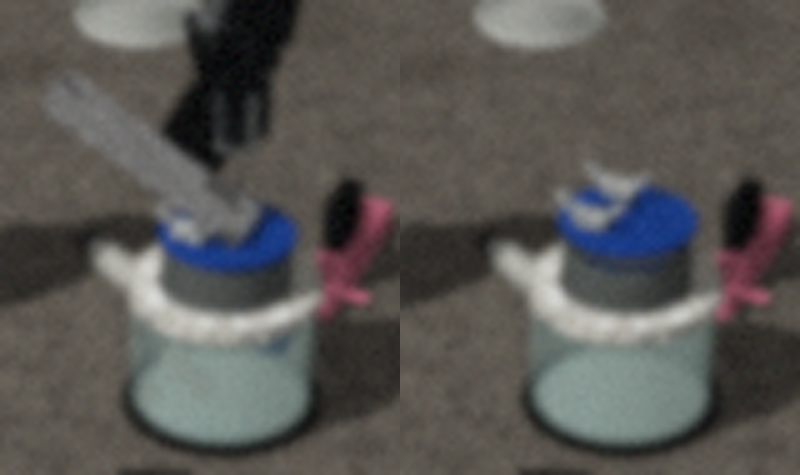

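```bash
python3 -c "
from look import *
F=[];Tt=[]
for i in range(6): F.append(cams.capture('side')['frame'].astype(float))
T=cams.capture('top')['frame']
A=np.mean(F,0);b=cv2.imread('pics/side0.png')[...,::-1].astype(float)
B=lambda q:np.clip((cv2.resize(q[150:200,235:295],(400,333),interpolation=cv2.INTER_CUBIC)-60)*2.2,0,255)
d=np.abs(A-b)[150:200,235:295].max(2);d=np.clip(cv2.resize(d,(400,333))*5,0,255)
C=np.clip((cv2.resize(A[110:160,220:280],(400,333),interpolation=cv2.INTER_CUBIC)-40)*2,0,255)
cv2.imwrite('pics/p14.png',np.vstack([np.hstack([B(A),B(b)]),np.hstack([np.dstack([d]*3),C])])[:600,:,::-1])
"
```

```text
[ WARN:0@17.557] global loadsave.cpp:1063 imwrite_ Unsupported depth image for selected encoder is fallbacked to CV_8U.
```

View pics/p14.png

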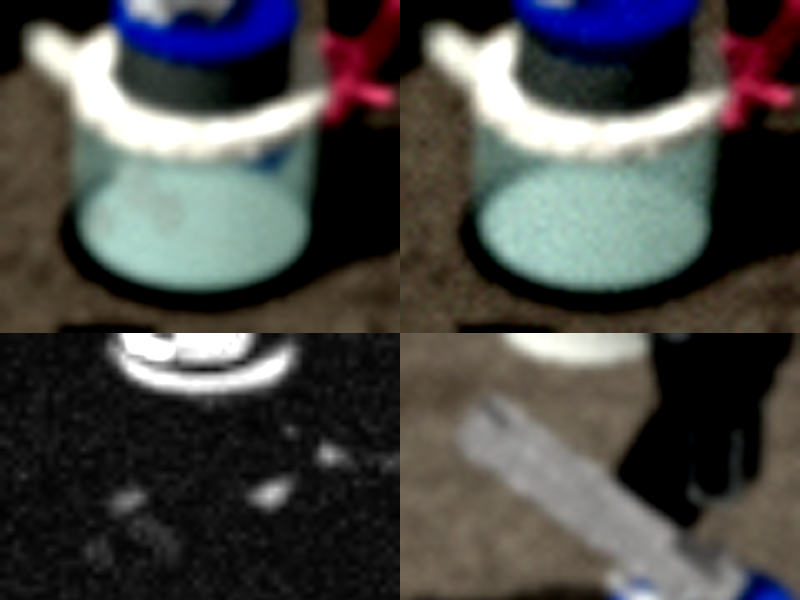

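```bash
python3 -c "
from look import *
F=[cams.capture('side')['frame'].astype(float) for i in range(12)]
A=np.mean(F,0)
q=cv2.resize(A[165:200,240:290],(800,560),interpolation=cv2.INTER_CUBIC)
cv2.imwrite('pics/p15.png',np.clip((q-80)*3.2,0,255).astype(np.uint8)[...,::-1])
S=cams.capture('side')
for x in (-.05,0,.05): print(x,((proj(S,(.6035+x,-.1535,.011))-[240,165])*16).round())
for y in (-.05,0.05): print(y,((proj(S,(.6035,-.1535+y,.011))-[240,165])*16).round())
"
```

```text
-0.05 [634. 318.]
0 [381. 260.]
0.05 [134. 203.]
-0.05 [471. 129.]
0.05 [286. 399.]
```

View pics/p15.png

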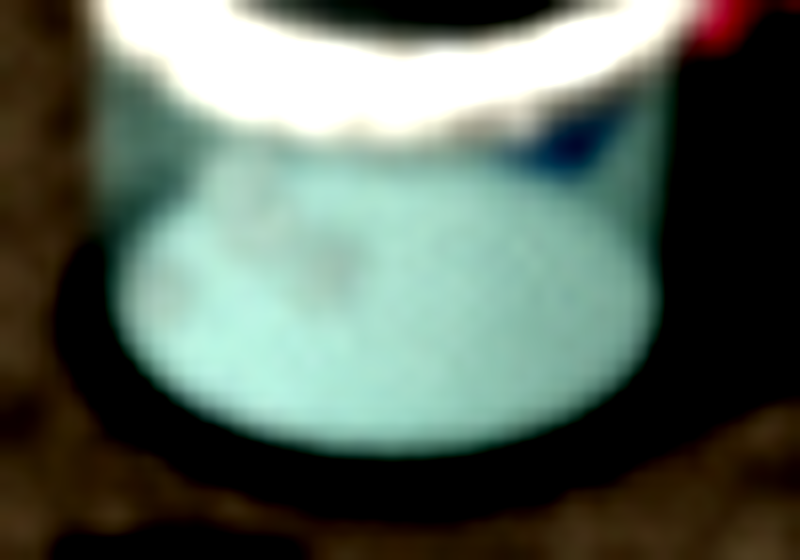

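Four faint patches show on the jar floor, at about (165,290), (330,270), (260,220) and (230,172) in the crop. I'll check that the visible trough is empty.

```bash
python3 -c "
from look import *
A=np.mean([cams.capture('top')['frame'].astype(float) for i in range(3)],0)
q=cv2.resize(A[135:185,315:355],(480,600),interpolation=cv2.INTER_CUBIC)
B=np.mean([cams.capture('side')['frame'].astype(float) for i in range(6)],0)
w=cv2.resize(B[110:160,225:252],(320,600),interpolation=cv2.INTER_CUBIC)
cv2.imwrite('pics/p16.png',np.clip(np.hstack([q,w]),0,255).astype(np.uint8)[...,::-1])
"
```

```text
(no output)
```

View pics/p16.png

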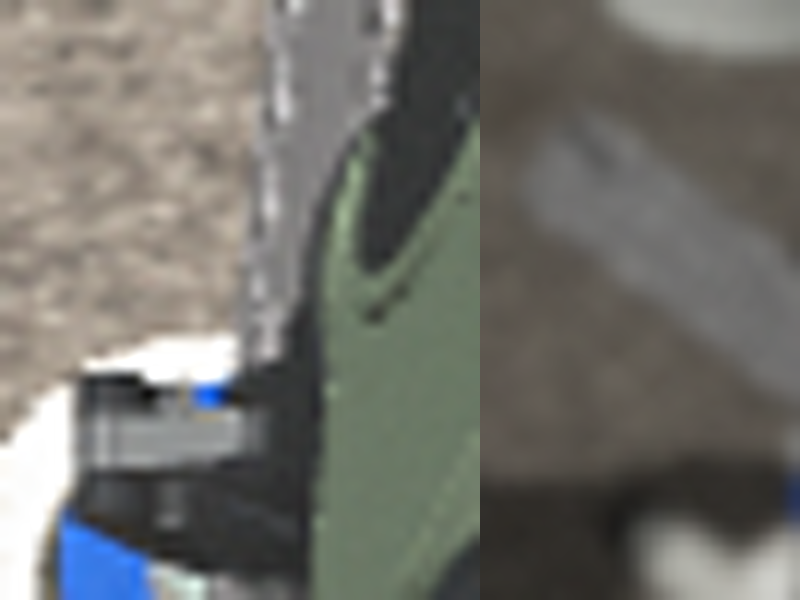

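The trough behind the handle is empty, just grey floor. A small jiggle will free anything near the nose.

Emit:
apply_moves --motion '[[0.64,[1.5,0,0],0],[0.64,[-1,0,0],0],[0.64,[1.5,0,0],0],[0.64,[-1,0,0],0],[0.64,[0,0,0],0],[0.64,[0,0,0],0],[0.64,[0,0,0],0]]'

```text
t: 19.48
tcp_pos: [0.5969, -0.1546, 0.1731]
tool_rot: [1.0, -0.009, 0.0, 0.0]
contact_force: [0.1, -1.2, 7.1]
grip_width: 0.186
```

```bash
python3 -c "
from look import *
A=np.mean([cams.capture('top')['frame'].astype(float) for i in range(3)],0)
q=cv2.resize(A[165:200,315:350],(400,400),interpolation=cv2.INTER_CUBIC)
B=np.mean([cams.capture('side')['frame'].astype(float) for i in range(12)],0)
w=cv2.resize(B[165:195,245:275],(400,400),interpolation=cv2.INTER_CUBIC)
cv2.imwrite('pics/p17.png',np.clip(np.hstack([q,(w-80)*3]),0,255).astype(np.uint8)[...,::-1])
s=env.read_state();print(s['t'],s['contact_force'],s['tcp_pos'])
"
```

```text
20.2333 [-0.34595764 -0.26213682  7.13447862] [ 0.59687328 -0.15462447  0.17306754]
```

View pics/p17.png

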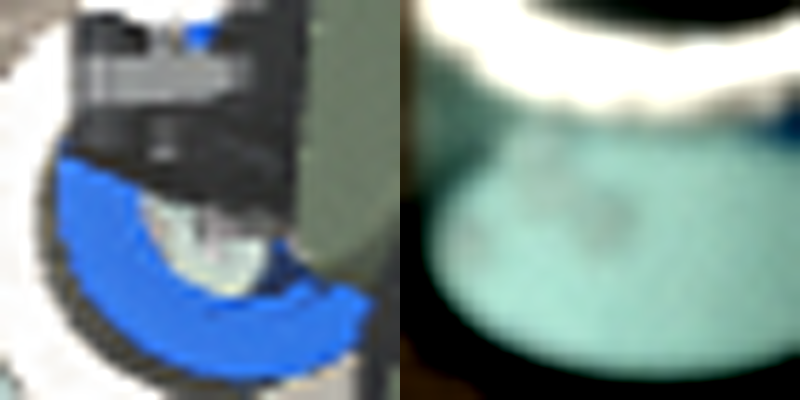

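Nothing is seen at the nose. Tighten the grip and lift straight off, slowly.

Emit:
apply_moves --motion '[[0.68,[0,0,0],0],[0.7,[0,0,0],0],[0.7,[0,0,-2],0],[0.7,[0,0,-5],0],[0.7,[0,0,-9],0],[0.7,[0,0,-14],0],[0.7,[0,0,-20],0],[0.7,[0,0,-28],0],[0.7,[0,0,-38],0],[0.7,[0,0,-45],0],[0.7,[0,0,-45],0],[0.7,[0,0,-45],0]]'

```text
t: 21.23
tcp_pos: [0.5969, -0.1545, 0.2181]
tool_rot: [1.0, -0.009, 0.0, -0.0]
contact_force: [0.9, -0.3, -1.9]
grip_width: 0.172
```

```bash
python3 -c "
from look import *
f=[]
B=[]
for i in range(8):
    B.append(cams.capture('side')['frame'].astype(float)); f.append(env.read_state()['contact_force'])
print(np.mean(f,0),np.std(f,0))
A=np.mean([cams.capture('top')['frame'].astype(float) for i in range(3)],0)
q=cv2.resize(A[135:195,310:370],(400,400),interpolation=cv2.INTER_CUBIC)
w=cv2.resize(np.mean(B,0)[100:180,220:300],(400,400),interpolation=cv2.INTER_CUBIC)
cv2.imwrite('pics/p18.png',np.clip(np.hstack([q,w]),0,255).astype(np.uint8)[...,::-1])
s=env.read_state();print(s['t'],s['tcp_pos'])
"
```

```text
[ 0.11770203  0.07208906 -1.73675943] [0.67995945 0.5714805  0.39760054]
21.7833 [ 0.59683679 -0.15454156  0.21774928]
```

View pics/p18.png

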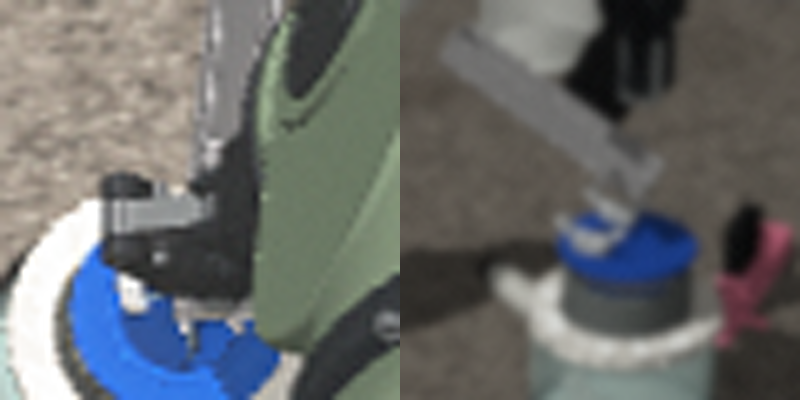

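Free weight is now 1.74 N against about 2.25 N before, a drop of roughly 50 g give or take 15 g. That fits 40 g of bars gone, and the trough looks empty. The collar has risen and is clear. Carrying the chute to the bare worktop.

```bash
python3 - <<'E'
from h import *
from cell import env
s=env.read_state()
print(shift(s,[.493,.153,.218],21.3))
E
```

```text
(array([-1.094e+02, -3.056e+02, -2.000e-01]), -0.39, -1.04)
```

Emit:
apply_moves --motion '[[0.7,[-3,-8,0],-0.01],[0.7,[-9,-24,0],-0.03],[0.7,[-17,-48,0],-0.06],[0.7,[-27,-76,0],-0.1],[0.7,[-37,-104,0],-0.14],[0.7,[-47,-132,0],-0.18],[0.7,[-57,-160,0],-0.22],[0.7,[-67,-188,0],-0.26],[0.7,[-77,-216,0],-0.3],[0.7,[-87,-244,0],-0.33],[0.7,[-97,-272,0],-0.36],[0.7,[-104,-292,0],-0.38]]'

```text
t: 22.78
tcp_pos: [0.4967, 0.1423, 0.218]
tool_rot: [0.983, 0.182, 0.0, -0.001]
contact_force: [0.4, 0.3, -1.2]
grip_width: 0.168
```

Emit:
apply_moves --motion '[[0.7,[-4,-13,0],-0.01],[0.7,[-4,-13,10],-0.01],[0.7,[-4,-13,30],-0.01],[0.7,[-4,-13,55],-0.01],[0.7,[-4,-13,80],-0.01],[0.7,[-4,-13,105],-0.01],[0.7,[-4,-13,125],-0.01],[0.7,[-4,-13,133],-0.01],[0.7,[-4,-13,136],-0.01],[0.7,[-4,-13,136],-0.01]]'

```text
t: 23.62
tcp_pos: [0.4897, 0.1503, 0.0821]
tool_rot: [0.983, 0.185, -0.0, -0.0]
contact_force: [0.8, -0.7, -1.1]
grip_width: 0.167
```

```bash
python3 -c "
from look import *
T,S,s=look('p19',(165,150,100),(185,170,110))
print(shift(s,[.493,.153,.07],21.3))"
```

```text
23.7167 [0.4902 0.1503 0.0829] [ 0.4   1.25 -1.43] [-0.058  0.074  0.023] 0.169
(array([ 3.5, -1.5, 12.9]), 0.0002, 21.31)
```

View pics/p19.png

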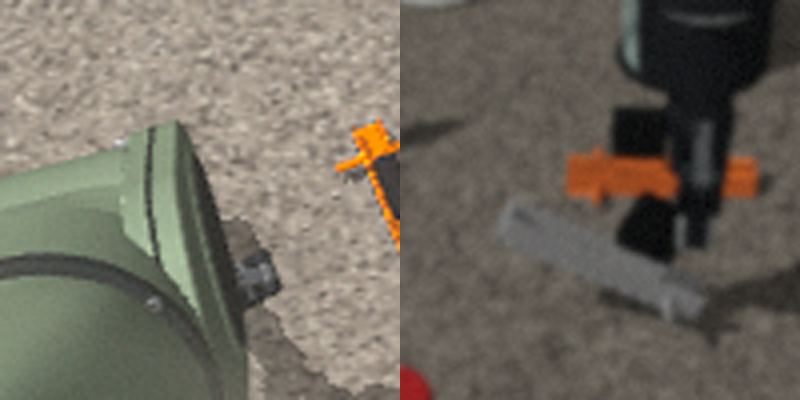

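The trough is empty and tilted about 30°, with the nose at (695,305) just above the table. Lowering until it touches.

Emit:
apply_moves --motion '[[0.66,[0,0,4],0],[0.66,[0,0,8],0],[0.66,[0,0,10],0],[0.66,[0,0,12],0],[0.66,[0,0,13],0],[0.66,[0,0,13],0]]'

```text
t: 24.22
tcp_pos: [0.4898, 0.15, 0.0686]
tool_rot: [0.983, 0.185, -0.0, -0.0]
contact_force: [-0.2, 0.3, -1.5]
grip_width: 0.171
```

Emit:
apply_moves --motion '[[0.65,[0,0,1],0],[0.65,[0,0,2],0],[0.65,[0,0,3],0],[0.65,[0,0,3],0]]'

```text
t: 24.55
tcp_pos: [0.4898, 0.1501, 0.0657]
tool_rot: [0.983, 0.185, -0.0, -0.0]
contact_force: [-0.3, -0.5, -2.7]
grip_width: 0.179
```

Emit:
apply_moves --motion '[[0.64,[0,0,1],0],[0.64,[0,0,2],0],[0.64,[0,0,2],0]]'

```text
t: 24.8
tcp_pos: [0.4898, 0.15, 0.0637]
tool_rot: [0.983, 0.185, -0.0, -0.0]
contact_force: [0.5, -0.3, -1.5]
grip_width: 0.178
```

Emit:
apply_moves --motion '[[0.64,[0,0,1],0],[0.64,[0,0,1.5],0],[0.64,[0,0,1.5],0]]'

```text
t: 25.05
tcp_pos: [0.4898, 0.15, 0.0622]
tool_rot: [0.983, 0.185, -0.0, -0.0]
contact_force: [-0.4, 0.5, -1.0]
grip_width: 0.182
```

Emit:
apply_moves --motion '[[0.64,[0,0,1],0],[0.64,[0,0,1.5],0],[0.64,[0,0,1.5],0]]'

```text
t: 25.3
tcp_pos: [0.4902, 0.1502, 0.0612]
tool_rot: [0.983, 0.185, 0.001, -0.0]
contact_force: [-0.5, -0.8, 8.0]
grip_width: 0.181
```

```bash
python3 -c "
from look import *
T,S,s=look('p20',(165,150,100),(195,200,80))"
```

```text
25.4 [0.4902 0.1502 0.0612] [0.17 0.3  6.66] [-0.08   0.132  0.04 ] 0.176
```

View pics/p20.png

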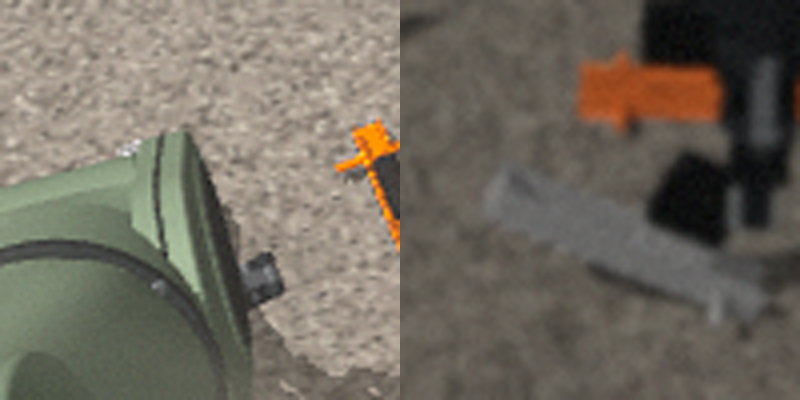

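The nose is on the table (8 N). Now draw the tool back along the arc so the chute levels about its nose.

Emit:
apply_moves --motion '[[0.64,[1.5,0,0.1],0],[0.64,[3,0,0.3],0],[0.64,[4.5,0,0.5],0],[0.64,[4.5,0,0.5],0]]'

```text
t: 25.73
tcp_pos: [0.4944, 0.1518, 0.0606]
tool_rot: [0.983, 0.185, 0.0, -0.0]
contact_force: [-0.3, -0.1, 6.3]
grip_width: 0.181
```

Emit:
apply_moves --motion '[[0.64,[1.5,0,0.3],0],[0.64,[3,0,0.6],0],[0.64,[4.5,0,1],0],[0.64,[4.5,0,1],0]]'

```text
t: 26.07
tcp_pos: [0.4987, 0.1535, 0.0596]
tool_rot: [0.983, 0.185, 0.001, -0.0]
contact_force: [-0.6, -0.2, 6.8]
grip_width: 0.182
```

```bash
python3 -c "
from look import *
T,S,s=look('p21',(165,150,100),(195,200,80))"
```

```text
26.1667 [0.4986 0.1534 0.0596] [0.86 0.76 7.5 ] [ 0.029  0.071 -0.013] 0.176
```

View pics/p21.png

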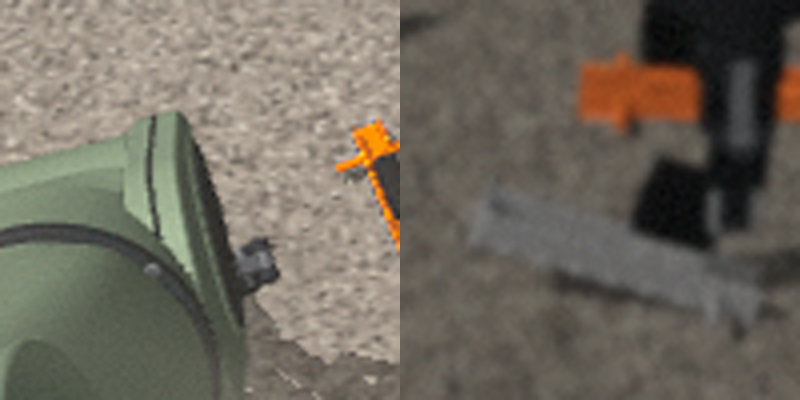

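It is levelling; the closed end has dropped to (480,220). Continuing.

Emit:
apply_moves --motion '[[0.64,[1.5,0,0.4],0],[0.64,[3,0,0.8],0],[0.64,[4.5,0,1.3],0],[0.64,[6,0,1.8],0],[0.64,[6,0,1.8],0]]'

```text
t: 26.58
tcp_pos: [0.5044, 0.1557, 0.0578]
tool_rot: [0.983, 0.185, 0.001, -0.0]
contact_force: [0.2, 0.1, 7.6]
grip_width: 0.179
```

Emit:
apply_moves --motion '[[0.64,[1.5,0,0.5],0],[0.64,[3,0,1.1],0],[0.64,[4.5,0,1.8],0],[0.64,[6,0,2.5],0],[0.64,[6,0,2.5],0]]'

```text
t: 27.0
tcp_pos: [0.5102, 0.158, 0.0554]
tool_rot: [0.983, 0.185, 0.001, -0.0]
contact_force: [1.7, 0.6, 8.0]
grip_width: 0.18
```

```bash
python3 -c "
from look import *
T,S,s=look('p22',(165,150,100),(195,200,80))"
```

```text
27.1 [0.5101 0.158  0.0555] [1.31 0.08 6.99] [ 0.136 -0.272  0.036] 0.178
```

View pics/p22.png

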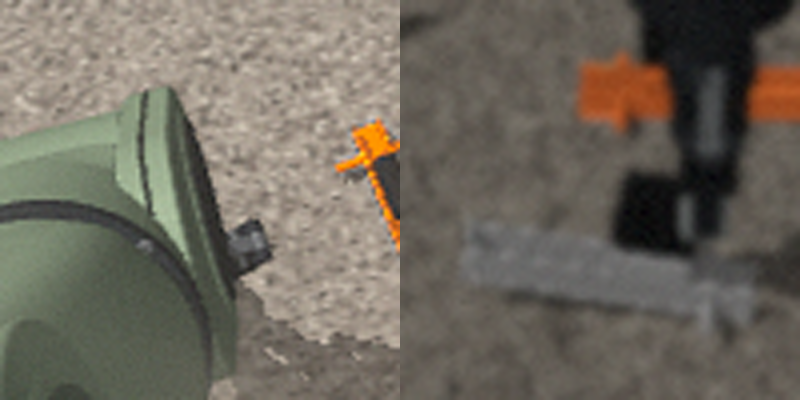

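About 8° is left.

Emit:
apply_moves --motion '[[0.64,[1.5,0,0.7],0],[0.64,[3,0,1.5],0],[0.64,[4.5,0,2.2],0],[0.64,[6,0,3],0],[0.64,[6,0,3],0]]'

```text
t: 27.52
tcp_pos: [0.5159, 0.1602, 0.0524]
tool_rot: [0.983, 0.185, 0.001, -0.0]
contact_force: [2.1, 0.8, 7.0]
grip_width: 0.184
```

Emit:
apply_moves --motion '[[0.64,[1.5,0,0.8],0],[0.64,[2.5,0,1.4],0],[0.64,[3,0,1.7],0],[0.64,[3,0,1.7],0]]'

```text
t: 27.85
tcp_pos: [0.5186, 0.1612, 0.0507]
tool_rot: [0.983, 0.185, 0.001, -0.0]
contact_force: [1.3, 0.1, 6.5]
grip_width: 0.18
```

```bash
python3 -c "
from look import *
T,S,s=look('p23',(165,150,100),(195,200,80))"
```

```text
27.95 [0.5186 0.1612 0.0508] [2.58 0.98 5.67] [ 0.109 -0.291 -0.008] 0.18
```

View pics/p23.png

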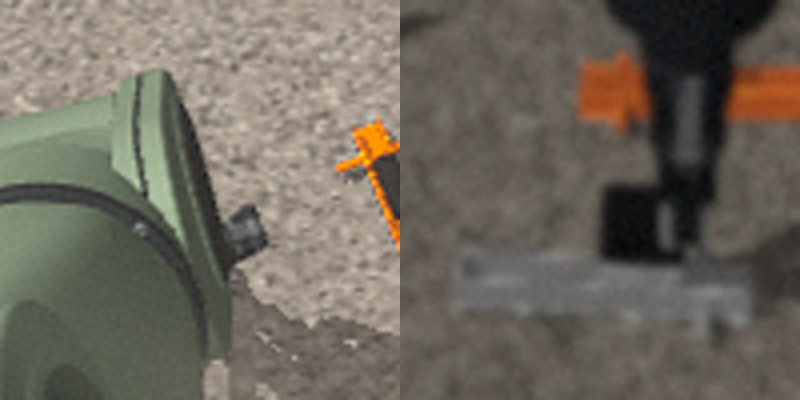

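It is practically level. Release gently, then rise.

Emit:
apply_moves --motion '[[0.62,[0,0,0],0],[0.6,[0,0,0],0],[0.57,[0,0,0],0],[0.5,[0,0,0],0],[0.3,[0,0,0],0],[0,[0,0,0],0],[-0.5,[0,0,0],0],[-1,[0,0,0],0],[-1,[0,0,0],0],[-1,[0,0,0],0]]'

```text
t: 28.78
tcp_pos: [0.5178, 0.161, 0.0503]
tool_rot: [0.983, 0.185, -0.0, -0.0]
contact_force: [0.9, 0.1, 0.7]
grip_width: 0.998
```

Emit:
apply_moves --motion '[[-1,[0,0,-6],0],[-1,[0,0,-20],0],[-1,[0,0,-45],0],[-1,[0,0,-80],0],[-1,[0,0,-115],0],[-1,[-20,0,-140],0],[-1,[-50,0,-150],0],[-1,[-80,0,-150],0],[-1,[-90,0,-150],0],[-1,[-90,0,-150],0]]'

```text
t: 29.62
tcp_pos: [0.4322, 0.1275, 0.2013]
tool_rot: [0.983, 0.185, -0.0, -0.0]
contact_force: [-0.5, 0.2, 0.4]
grip_width: 1.002
```

```bash
python3 -c "
from look import *
T,S,s=look('p24',(165,150,100),(195,200,80))
A=np.mean([cams.capture('side')['frame'].astype(float) for i in range(12)],0)
q=cv2.resize(A[165:200,240:290],(400,280),interpolation=cv2.INTER_CUBIC)
f=cv2.resize(S['frame'],(400,300))
cv2.imwrite('pics/p25.png',np.vstack([np.clip((q-80)*3.2,0,255),f]).astype(np.uint8)[...,::-1])
cv2.imwrite('pics/p26.png',T['frame'][...,::-1])
"
```

```text
29.7167 [0.4343 0.1284 0.2008] [0.38 0.19 0.27] [0.029 0.023 0.046] 1.001
```

View pics/p24.png

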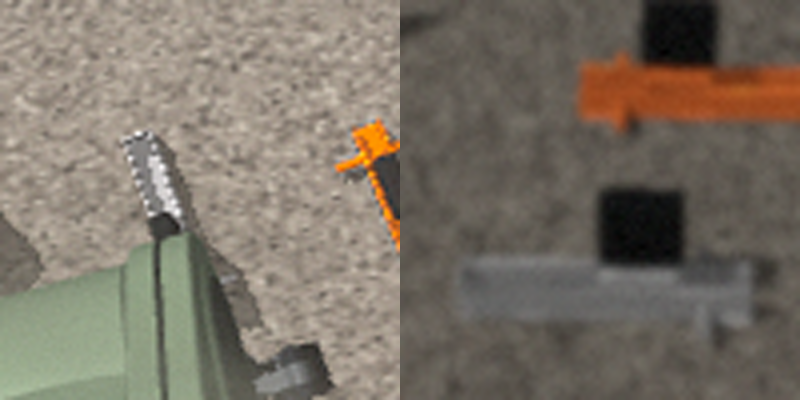

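View pics/p25.png

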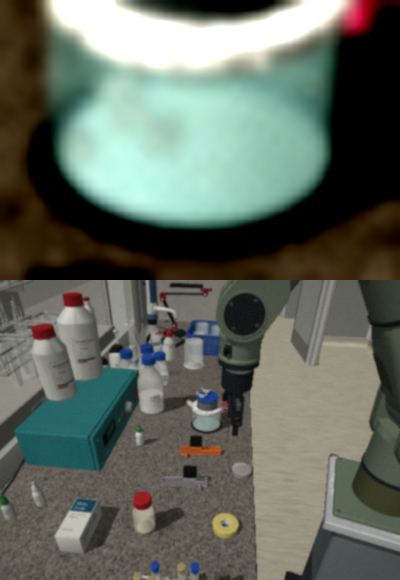

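View pics/p26.png

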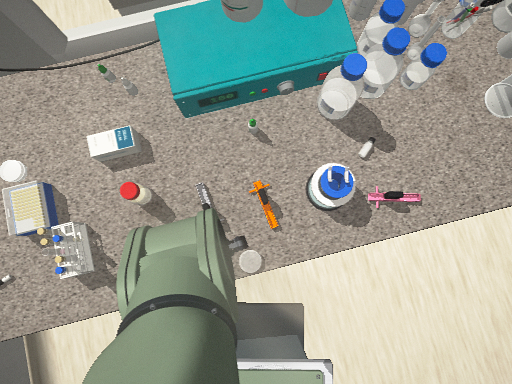

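The chute is flat and released, and the side view shows no bars in it. In the top crop there is a light streak at (165,180) in the trough, so I'll move the arm aside and check it.

Emit:
apply_moves --motion '[[-1,[0,25,-5],0],[-1,[0,55,-10],0],[-1,[0,90,-20],0],[-1,[0,125,-30],0],[-1,[0,160,-30],0],[-1,[0,195,-30],0],[-1,[0,230,-30],0],[-1,[0,250,-30],0],[-1,[0,250,-30],0]]'

```text
t: 31.07
tcp_pos: [0.5253, -0.1092, 0.23]
tool_rot: [0.983, 0.182, -0.0, 0.001]
contact_force: [0.5, -0.4, 0.2]
grip_width: 1.002
```

```bash
python3 -c "
from look import *
A=np.mean([cams.capture('top')['frame'].astype(float) for i in range(4)],0)
B=np.mean([cams.capture('side')['frame'].astype(float) for i in range(6)],0)
q=cv2.resize(A[175:235,180:240],(400,400),interpolation=cv2.INTER_CUBIC)
w=cv2.resize(B[235:275,205:265],(400,267),interpolation=cv2.INTER_CUBIC);w=np.vstack([w,np.zeros((133,400,3))])
cv2.imwrite('pics/p27.png',np.clip(np.hstack([q,w]),0,255).astype(np.uint8)[...,::-1])
"
```

```text
(no output)
```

View pics/p27.png

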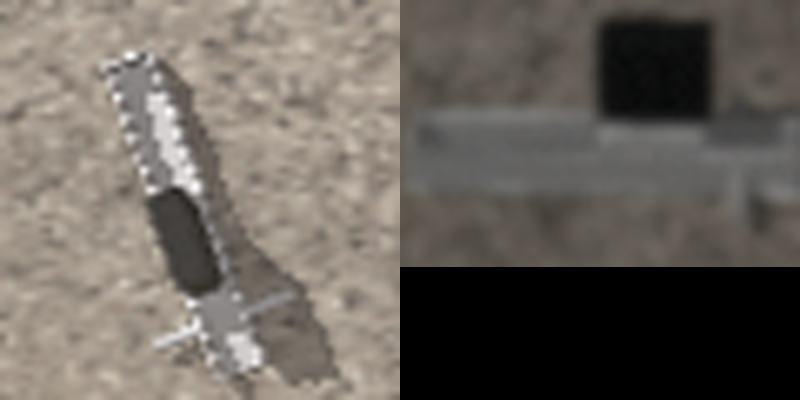

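The trough is empty; the light streak is a sunlit strip of floor, and the nose shows the same. Last check: the collar opening and the jar.

```bash
python3 -c "
import cv2,numpy as np
t=cv2.imread('pics/p26.png');o=cv2.imread('pics/top0.png')
cv2.imwrite('pics/p28.png',np.hstack([cv2.resize(i[155:215,305:365],(400,400),interpolation=cv2.INTER_CUBIC) for i in (t,o)]))"
```

```text
(no output)
```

View pics/p28.png

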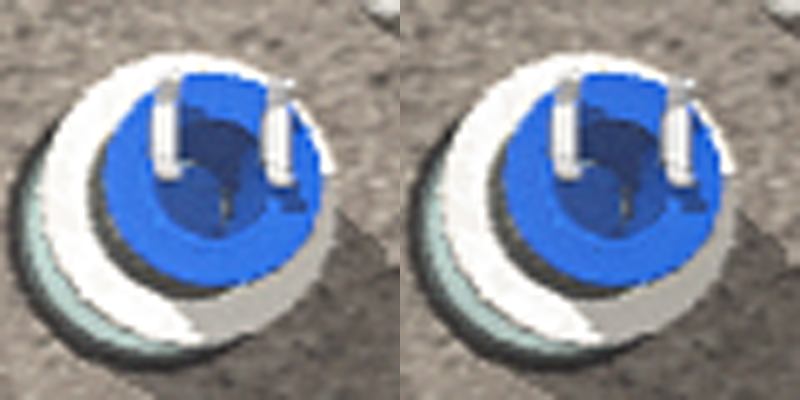

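The collar is up, shut and empty, the same as at the start. Handing in.

```bash
python3 -c "
from cell import job;print(job.finish_job())"
```

```text
the job is handed in; nothing more can be done
None
```

The bars appear to be in the jar and the chute is back on the bare worktop, flat and released. I handed the job in at about 32 s of the 72 s allowed; the hand-in gives no verdict.

**What I did:** I gripped the steel chute by its handle, laid its pin in the rests and felt the collar start to load at TCP z≈0.182. I pressed to about 9–10 N net, roughly 8.7 mm of travel, which opened the shutter. The moves allow no tool tilt, so I eased the grip and let the chute pivot in the pads about its pin, to an estimated 38° nose down, still pushing. The highest force I read on the jar was about 14.5 N, but the reading only comes at the end of each move call. I then lifted off and levelled the chute against the worktop at about its starting spot, which is beside the orange chute and about 0.3 m from the jar.

**What the last checks showed:**
- **Trough:** empty from the top and side views, apart from the part hidden under the handle.
- **Weight:** the held weight fell from about 2.25 N to 1.74 N, which fits 40 g of bars gone, within noise.
- **Collar:** up, shut and clear, the same as at the start.
- **Chute:** level in the side view, with no contact force on the gripper.
- **Surroundings:** the other objects look to be where they were; I did not measure them.

**Less certain:**
- **Bar count:** the bars show only as faint patches on the jar floor. I made out four, two of them overlapping, so the count rests mainly on the empty trough and the weight.
- **Side camera:** it disagreed with the arm's own position by about 2 pixels (roughly 7 mm). I used the top view and the felt forces instead.

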